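# Close the die book onto its cutting die and latch it

### The job

The die book on the bench stands open, its hinged leaf leaning back on the rear rests. Take the leaf by its handle, swing it over and lower it gently onto the cutting die without ever letting it drop, then press it down, no harder than needed, and keep hold until the sprung catch has snapped over its edge. Then let go, and leave the die and the things lying around as they are.

Things in the scene. Friction and masses are not known exactly. Their poses are not given: they have to be found in the camera images.
- base: die book: green base plate 264x272x9 mm, fixed to the bench, with steel hinge lugs and rear rests. Origin: on the bench, 8 mm to +y of the plate's centre; z up. The hinge line runs along its x, 85 mm to +y of the origin, 75 mm up. On it a steel bed, jacked up by 0 to 6 mm (differs each time), carries the die and, at the -y edge, the catch; the rests (103 mm high) are at the +y edge.
- leaf: hinged leaf: aluminium plate 206 (x) x 195 x 6 mm with a grey cutting block 16 mm thick under it, 0.7 to 0.95 kg, hinge nearly free. Origin: middle of the hinge line; its plate's underside is z = 0 and it reaches to y = -195 mm. Level: axes as the base's. Open it has turned 2.09 rad about -x, past upright, leaning back on the rests. It falls if let go elsewhere. Shut: 0 to 0.04 rad below level.
- bar (a point): middle of the leaf's handle: a black round bar, 12 mm thick, 84 mm straight length along the leaf's x, on two legs on the leaf's outer face; at y = -150, z = 54 mm in the leaf's frame. 42 mm clear between bar and plate. The plate reaches 45 mm past the bar, so with the leaf open it overhangs the bar and bars the way straight down to it. Axes as the leaf's.
- edge (a point): middle of the leaf's free edge, on the plate's underside (y = -195, z = 0 mm in the leaf's frame). 45 to 47 mm above the die's origin when the leaf is down on the die.
- catch (a joint): sprung catch along the base's -y edge: shaft (y = -100 mm in the base frame) with two dark hooks 160 mm apart. rad: 0 = closed by its spring; grows to 0.15 while the leaf's edge pushes the hooks outward. Let down, the leaf lies on the hooks' ramps with its edge 10 to 20 mm too high; pressing 5 to 12 N at the bar takes it past, then they snap over the edge with 2 to 4 mm play.
- die: cutting die in the nest on the bed: plywood plate 186x150x21 mm with steel rules and two ejector pads on top, 31 mm high in all, loose, about 0.44 kg. Origin: centre of its underside, 15 mm to -y of the base's origin, 22 to 28 mm over the bench as the bed is set. The leaf's cutting block comes to lie on its pads, below the bar; over 50 N there would blunt the rules.
- bottle: bystander: white glue bottle with red tip, diameter 36, 112 mm tall, standing. Origin: centre of its underside.
- marker: bystander: black marker pen with red cap, 139 mm long, 16 mm high, lying along its y. Origin: centre of its underside.
- tape: bystander: roll of masking tape lying flat, diameter 101, 24 mm high. Origin: centre of its underside.

How it is judged:
By the outcome, as a careful person would: the job done as asked, in the order asked, and still so for the second after the job is handed in, with the robot touching nothing.
It also fails if it takes over 48 s, if anything falls off the work surface, if the arm or the gripper's body presses on something with over 40 N, if the wrist force passes 120 N, or if a joint passes its speed limit or range.

### The arm

A 6-joint arm with a two-finger parallel gripper is mounted at the origin on a cart in front of the work surface, level with it; the furniture and walls round the work are solid. World frame = base frame: x ahead of the robot, y to its left, z up, the work surface at z = 0. Lengths are in m, angles in rad, forces in N, time in s.
With the tool pointing down it reaches from about 0.275 to 0.75 m from the base axis. Payload 10.2 kg.
Tool frame: the origin (TCP) lies at the very end of the fingers, on their centre line; the grasp point (between the pads) lies 19 mm behind it; z points along the fingers, y is the line along which they close (so a half turn about z gives the same grasp; the last joint's range is limited). The gripper opens to 85 mm and grips with 20 to 120 N. Pads are 22 mm wide; open, the fingers measure 114 mm over their backs; the gripper's body (76 mm by 85 mm) begins 54 mm behind the grasp point. The pads swing forward as they close: fully open they stand 13 mm farther back than shut.
Start: joints at [0.963, 0.313, 1.498, -0, 1.331, -0.223], TCP at [0.197, 0.487, 0.231] pointing down, gripper open.
Joint ranges: [-2.94, 2.94], [-0.97, 2.17], [0.19, 2.56], [-1.23, 4.37], [0.02, 3.11], [-2.88, 2.88]. Speed limits (rad/s): [2.39, 2.39, 3.01, 3.14, 3.14, 3.14].

### API

Orientations are given as a unit quaternion [x, y, z, w].
In Python, from plant import * gives the robot as it stands.
- The arm moves only by the tool carry_out, never from a script. Its argument "steps" is a list of rows, each a list of 7 numbers: the turn, a rotation vector about the tool's x, y, z in units of pi rad (1.0 is pi rad), then the shift along the tool's x, y, z in units of 0.1 m (1.0 is 0.1 m), then the opening, from 0 (shut) to 1 (fully open). In form: [[wx, wy, wz, tx, ty, tz, fingers], ...]. A call has 1 to 20 rows; each row is the pose to reach, as a shift and turn from the pose commanded when the call began, along the tool's axes at that moment, turning the shorter way round; what a row does not reach only later rows make up. A row lasts 1/8 s, in which the tool goes at most 62.5 mm and 10.7 degrees, less where a joint would pass 70% of its speed; a pose out of reach is approached as far as the arm can. A call with a number of a shift or a turn outside -1 to 1 is refused whole. A call with a gripper value outside its range is refused whole. The fingers move at their own pace and stop on an object; the grip force is fixed at half the most. Time passes only in rows, so rows that repeat a pose let the fingers close. It gives the time, the measured TCP pose, the force, the opening and the grip force at its end, in the units of the state.
- get_obs(): the state, without advancing time (a new reading comes with each control period).
- camera(name): name is "side" or "top"; returns the picture (420x560x3 uint8, red, green, blue); there is no depth.
- get_calibration(name): a dict with "mtx" (3x3 intrinsics, pixels), "D" ([k1, k2, p1, p2, k3] as OpenCV has them; the pictures are not rectified), "pose" (4x4, takes a point from camera to world coordinates). Camera axes: x right, y down, z forward; pixel columns grow to the right and rows downward; lengths in m; the calibration is good to about 2 mm. A picture is of the moment at which its call begins. get_calibration takes no time and is no camera call.
- job_done(): hands the job in; it is judged then, once.
The state is a dict: "time": time; "joint_pos": joint angles; "joint_velocities": joint speeds; "effort": joint torques, N m; "eef_pos": TCP position; "orientation": TCP orientation; "ft_force": force on the tool from outside, world axes, zero at the start; "wrist_torque": the same for the moment, N m; "finger_gap": opening from 0.0 (shut) to 1.0 (fully open); "finger_force": force on a finger pad.
Only numpy, scipy, OpenCV 4.12 (cv2) and the standard library are available. Lean on these libraries where they do the work, as an engineer would, in place of code of your own. Each camera call takes 0.05 s, during which the arm holds its last target. There are 200 camera calls.

## Working session

There is one attempt and no reset: what is moved stays moved. The work goes in short steps, Python scripts to look and compute and a tool call to move; the robot and the scene stay as the last step left them, time stands still between calls to the robot, and variables do not carry over. Pictures are saved under pics/ and viewed, at most 10 in all, crops included, and the job is handed in when it is done.

Besides the shell and the picture viewer there is one more tool, called as name(argument=value, ...), one argument or row to a line, values as JSON. carry_out: Moves the arm, as the interface text tells. Its arguments: {"type":"object","properties":{"steps":{"type":"array"}},"required":["steps"]}

```bash
mkdir -p pics
python3 - <<'E'
from plant import *
import cv2,numpy as np
np.set_printoptions(precision=4,suppress=True)
for n in("side","top"):
    cv2.imwrite(f"pics/{n}0.png",cv2.cvtColor(camera(n),cv2.COLOR_RGB2BGR)); c=get_calibration(n); print(n,c)
print(get_obs())
E
```

```text
side {'mtx': array([[433.2218,   0.    , 272.6392],
       [  0.    , 433.2218, 210.2103],
       [  0.    ,   0.    ,   1.    ]]), 'D': array([0.0397, 0.    , 0.    , 0.    , 0.    ]), 'pose': array([[ 0.9885, -0.0869,  0.1239,  0.5149],
       [-0.1509, -0.6295,  0.7622, -0.8183],
       [ 0.0117, -0.7721, -0.6353,  0.7284],
       [ 0.    ,  0.    ,  0.    ,  1.    ]])}
top {'mtx': array([[401.1508,   0.    , 284.3412],
       [  0.    , 401.1508, 214.6827],
       [  0.    ,   0.    ,   1.    ]]), 'D': array([-0.0077,  0.    ,  0.    ,  0.    ,  0.    ]), 'pose': array([[-0.0085, -0.991 ,  0.1337,  0.489 ],
       [-0.9998,  0.0105,  0.0147, -0.0672],
       [-0.016 , -0.1336, -0.9909,  0.9473],
       [ 0.    ,  0.    ,  0.    ,  1.    ]])}
{'time': 0.1, 'joint_pos': array([ 0.9626,  0.3134,  1.4984,  0.    ,  1.331 , -0.2234]), 'joint_velocities': array([-0.0016, -0.0015, -0.0005, -0.0005,  0.0014, -0.0002]), 'effort': array([  0.0031, -41.2895, -26.0141,  -0.0001,   0.003 ,   0.    ]), 'eef_pos': array([0.1969, 0.4864, 0.2308]), 'orientation': array([ 0.1912,  0.9816, -0.0005, -0.0002]), 'ft_force': array([0.2247, 0.3631, 0.173 ]), 'wrist_torque': array([ 0.0083,  0.0547, -0.0108]), 'finger_force': 0.0, 'finger_gap': 1.0011301787062552}
```

View pics/side0.png

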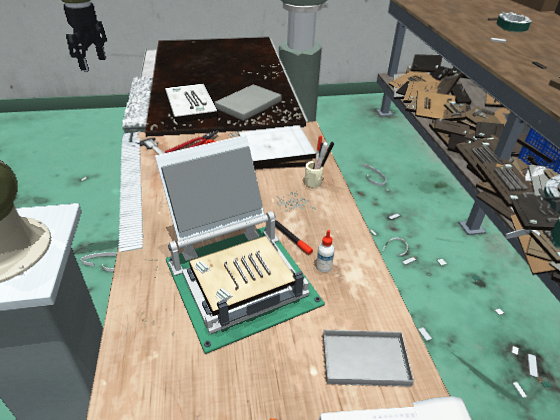

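View pics/top0.png

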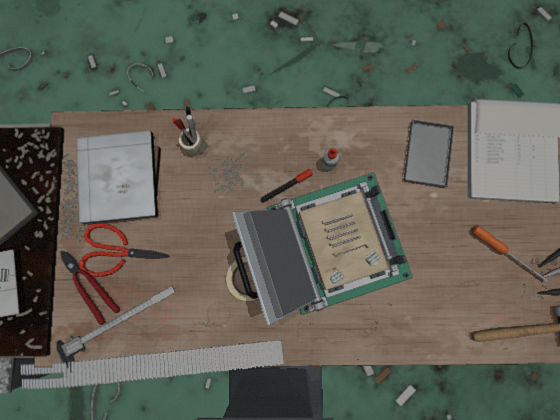

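Run:
```python
import cv2
a=cv2.imread('pics/top0.png')[170:325,225:415];cv2.imwrite('pics/t1.png',cv2.resize(a,None,fx=3.8,fy=3.8,interpolation=cv2.INTER_CUBIC))
a=cv2.imread('pics/side0.png')[130:350,155:345];cv2.imwrite('pics/s1.png',cv2.resize(a,None,fx=2.7,fy=2.7,interpolation=cv2.INTER_CUBIC))
import plant; print([n for n in dir(plant) if n[0]!='_'])
```

```text
['IKError', 'camera', 'get_calibration', 'get_obs', 'job_done']
```

View pics/t1.png

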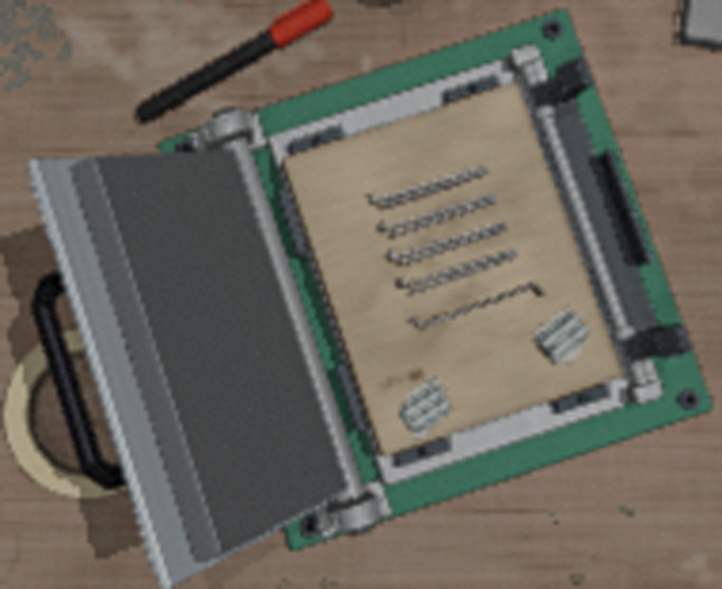

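View pics/s1.png

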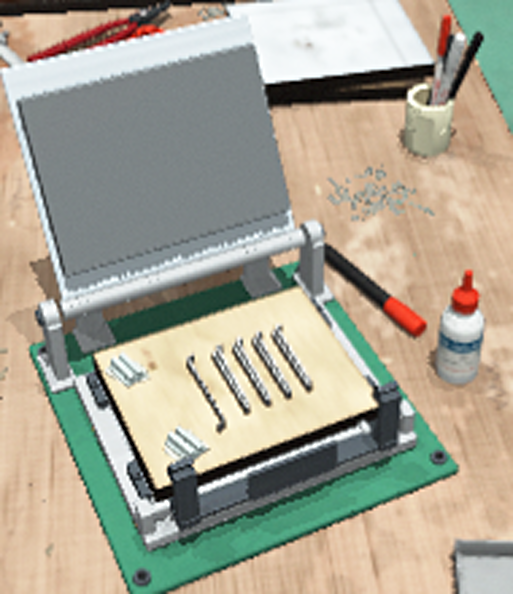

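```bash
cat > h.py <<'E'
import numpy as np,cv2
from scipy.spatial.transform import Rotation as R
from scipy.optimize import least_squares
from plant import *
np.set_printoptions(precision=4,suppress=True)
def proj(n,P):
    c=get_calibration(n);T=np.linalg.inv(c['pose'])
    return cv2.projectPoints(np.asarray(P,float).reshape(-1,3),cv2.Rodrigues(T[:3,:3])[0],T[:3,3],c['mtx'],c['D'])[0][:,0]
def leaf(p,th):  # leaf->base
    return R.from_rotvec([-th,0,0]).apply(p)+[0,.085,.075]
def world(p,q): return R.from_rotvec([0,0,q[2]]).apply(p)+[q[0],q[1],0]
E
python3 - <<'E'
from h import *
t=np.array([[568,10],[712,410],[292,549],[160,147],[30,160],[165,588]])/3.8+[225,170]
s=np.array([[457,466],[140,594],[30,345],[3,70],[250,15]])/2.7+[155,130]
def pts(q,th=2.09):
    B=lambda x,y:[x,y,.009]
    L=leaf(np.array([[.103,-.195,.006],[-.103,-.195,.006],[-.103,-.195,0],[.103,-.195,0]]),th)
    T=world(np.array([B(.132,-.144),B(-.132,-.144),B(-.132,.128),B(.132,.128),L[0],L[1]]),q)
    S=world(np.array([B(.132,-.144),B(-.132,-.144),B(-.132,.128),L[1],L[0]]),q)
    return T,S
def f(q):
    T,S=pts(q); return np.r_[(proj('top',T)-t).ravel(),(proj('side',S)-s).ravel()]
r=least_squares(f,[.53,-.21,.35],loss='soft_l1');print(r.x,r.fun.reshape(-1,2))
q=r.x
b=world(leaf(np.array([[0,-.15,.054],[.042,-.15,.054],[-.042,-.15,.054]]),2.09),q);print(b)
print((proj('top',b)-[225,170])*3.8)
E
```

```text
[ 0.5493 -0.1729  0.3076] [[ 0.3246 -1.7271]
 [ 1.4389 -0.6886]
 [-0.162   0.2016]
 [-0.6943 -2.5232]
 [-0.8634 -0.5832]
 [-1.0907 -0.2686]
 [ 1.6539  0.6187]
 [-2.2492  3.0156]
 [-1.1845 -0.0182]
 [-1.6191 -0.0118]
 [-1.5594 -0.6929]]
[[0.4869 0.0237 0.1784]
 [0.5269 0.0364 0.1784]
 [0.4468 0.011  0.1784]]
[[ 68.5405 380.9814]
 [ 43.7674 301.0629]
 [ 93.6789 462.0445]]
```

```bash
cat >> h.py <<'E'
Q=np.array([.5493,-.1729,.3076])
A=R.from_rotvec([0,0,Q[2]])
def target(th,e,back=0,dz=0):
    """TCP pose: grasp point at bar of leaf at angle th, u elevation e (deg), retracted by back"""
    u=np.array([0,np.cos(np.radians(e)),np.sin(np.radians(e))])
    p=leaf(np.array([0,-.15,.054]),th)+u*(back-.019)+[0,0,dz]
    M=np.c_[[-1,0,0],np.cross(-u,[-1,0,0]),-u]
    return world(p,Q),A*R.from_matrix(M)
def row(p,r,o=None):
    o=o or get_obs();c=R.from_quat(o['orientation'])
    return np.r_[(c.inv()*r).as_rotvec()/np.pi,c.inv().apply(p-o['eef_pos'])*10]
def show():
    o=get_obs()
    for k in('time','joint_pos','eef_pos','ft_force','wrist_torque','finger_gap','finger_force'):print(k,o[k])
E
python3 -c "
from h import *
p,r=target(2.09,25,.10);print(p,row(p,r))"
```

```text
[0.4646 0.0937 0.2127] [ 0.3456 -0.125  -0.1957 -3.9553 -2.6352  0.1832]
```

carry_out(
  steps=[
    [0.345,-0.125,-0.195,-1,-0.66,-0.2,0.5],
    [0.345,-0.125,-0.195,-1,-0.66,-0.2,0.5],
    [0.345,-0.125,-0.195,-1,-0.66,-0.2,0.5],
    [0.345,-0.125,-0.195,-1,-0.66,-0.2,0.5],
    [0.345,-0.125,-0.195,-1,-0.66,-0.2,0.5],
    [0.345,-0.125,-0.195,-1,-0.66,-0.2,0.5],
    [0.345,-0.125,-0.195,-1,-0.66,-0.2,0.5],
    [0.345,-0.125,-0.195,-1,-0.66,-0.2,0.5],
  ],
)

```text
time: 1.1
eef_pos: [0.2642, 0.3881, 0.2494]
orientation: [-0.129, 0.834, -0.531, 0.082]
ft_force: [0.1, 0.1, 0.1]
finger_gap: 0.503
finger_force: 0.0
```

```bash
python3 -c "
from h import *
show();p,r=target(2.09,25,.10);print(p,row(p,r))"
```

```text
time 1.1
joint_pos [ 1.0787  0.6768  1.281  -0.8004  2.0105 -0.8236]
eef_pos [0.2642 0.3881 0.2494]
ft_force [0.097  0.1411 0.1272]
wrist_torque [ 0.3474  0.1307 -0.0087]
finger_gap 0.5025237037366015
finger_force 0.0
[0.4646 0.0937 0.2127] [ 0.0001 -0.0002 -0.     -1.0205 -1.1109  3.2472]
```

carry_out(
  steps=[
    [0,0,0,-0.5,-0.5,0.5,0.5],
    [0,0,0,-1,-1,1,0.5],
    [0,0,0,-1,-1,1,0.5],
    [0,0,0,-1,-1,1,0.5],
  ],
)

```text
time: 1.6
eef_pos: [0.4021, 0.2889, 0.3013]
orientation: [-0.124, 0.836, -0.528, 0.083]
ft_force: [-0.7, 0.7, 0.1]
finger_gap: 0.498
finger_force: 0.0
```

carry_out(
  steps=[
    [0,0,0,0,0,0.5,0.5],
    [0,0,0,0,-0.1,1,0.5],
    [0,0,0,0,-0.1,1,0.5],
  ],
)

```text
time: 1.98
eef_pos: [0.4285, 0.1988, 0.2659]
orientation: [-0.126, 0.835, -0.529, 0.082]
ft_force: [-0.5, 0.2, 0.3]
finger_gap: 0.5
finger_force: 0.0
```

```bash
python3 -c "
from h import *
show();p,r=target(2.09,25,.10);print(p,row(p,r))"
```

```text
time 1.975
joint_pos [ 0.6496  0.4822  1.5603 -1.0226  1.6507 -0.9946]
eef_pos [0.4285 0.1988 0.2659]
ft_force [-0.4833  0.2267  0.333 ]
wrist_torque [ 0.3881  0.1285 -0.0032]
finger_gap 0.49998070541380907
finger_force 0.0
[0.4646 0.0937 0.2127] [ 0.0014 -0.0013 -0.0018 -0.0304  0.0078  1.2319]
```

carry_out(
  steps=[
    [0,0,0,0,0,0.5,0.4],
    [0,0,0,-0.03,0,1,0.4],
    [0,0,0,-0.03,0,1,0.4],
    [0,0,0,-0.03,0,1,0.4],
  ],
)

```text
time: 2.48
eef_pos: [0.4592, 0.1165, 0.2244]
orientation: [-0.127, 0.835, -0.529, 0.084]
ft_force: [-0.6, 0.8, 0.1]
finger_gap: 0.4
finger_force: 0.0
```

```bash
python3 -c "
from h import *
show()
for e in(25,32):p,r=target(2.09,e,.04);print(p,row(p,r))
import cv2;cv2.imwrite('pics/top2.png',cv2.cvtColor(cv2.resize(camera('top')[120:360,180:460],None,fx=2.5,fy=2.5),cv2.COLOR_RGB2BGR))
"
```

```text
time 2.475
joint_pos [ 0.4852  0.4678  1.7139 -1.112   1.4567 -0.941 ]
eef_pos [0.4592 0.1165 0.2244]
ft_force [-0.5961  0.7694  0.0645]
wrist_torque [0.4369 0.0942 0.0007]
finger_gap 0.40026892676975073
finger_force 0.0
[0.4811 0.0419 0.1873] [ 0.0011  0.0002 -0.0018  0.0183  0.005   0.8614]
[0.4814 0.0407 0.1896] [-0.0378  0.0004 -0.0018  0.0181 -0.0206  0.8629]
```

View pics/top2.png

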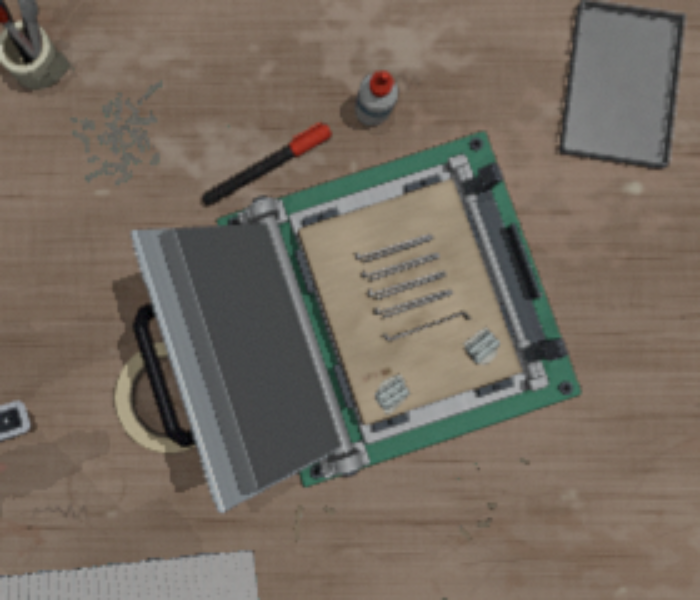

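carry_out(
  steps=[
    [-0.038,0,-0.002,0.02,-0.02,0.4,0.4],
    [-0.038,0,-0.002,0.02,-0.02,0.7,0.4],
    [-0.038,0,-0.002,0.02,-0.02,0.86,0.4],
    [-0.038,0,-0.002,0.02,-0.02,0.86,0.4],
  ],
)

```text
time: 3.02
eef_pos: [0.481, 0.0401, 0.189]
orientation: [-0.135, 0.864, -0.479, 0.073]
ft_force: [-0.2, 0.5, -0.3]
finger_gap: 0.4
finger_force: 0.0
```

```bash
python3 -c "
from h import *
show()
for e in(32,):p,r=target(2.09,e,0);print(p,row(p,r))
import cv2
f=lambda n,y,x,k:cv2.resize(camera(n)[y:y+140,x:x+140],(400,400))
cv2.imwrite('pics/c3.png',cv2.cvtColor(np.hstack([f('top',190,180,0),f('side',100,130,0)]),cv2.COLOR_RGB2BGR))
"
```

```text
time 3.025
joint_pos [ 0.2923  0.4255  1.8135 -1.1225  1.2263 -0.9894]
eef_pos [0.481  0.0401 0.189 ]
ft_force [-0.189   0.4796 -0.2692]
wrist_torque [ 0.3504  0.1396 -0.039 ]
finger_gap 0.40025285695761664
finger_force 0.0
[0.4917 0.0084 0.1684] [-0.0002 -0.0002  0.0009 -0.006  -0.002   0.3927]
```

View pics/c3.png

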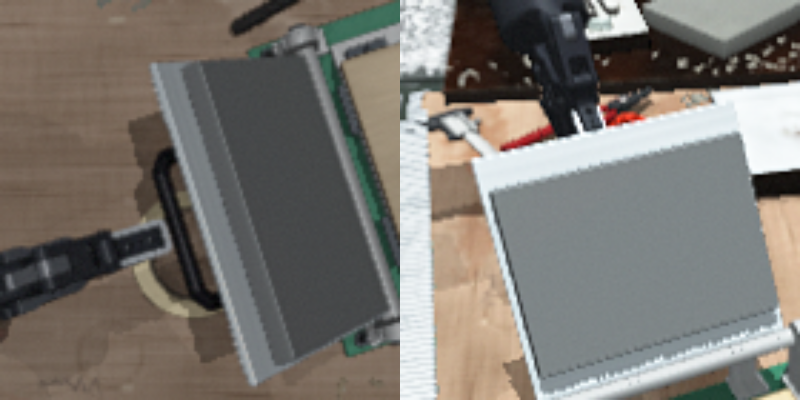

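carry_out(
  steps=[
    [0,0,0,0,0,0.15,0.4],
    [0,0,0,0,0,0.3,0.4],
    [0,0,0,0,0,0.39,0.4],
    [0,0,0,0,0,0.39,0.4],
  ],
)

```text
time: 3.62
eef_pos: [0.491, 0.0076, 0.168]
orientation: [-0.135, 0.864, -0.48, 0.073]
ft_force: [0.8, -0.3, 0.4]
finger_gap: 0.399
finger_force: 0.0
```

carry_out(
  steps=[
    [0,0,0,0,0,0,0.3],
    [0,0,0,0,0,0,0.22],
    [0,0,0,0,0,0,0.1],
    [0,0,0,0,0,0,0],
    [0,0,0,0,0,0,0],
  ],
)

```text
time: 4.25
eef_pos: [0.491, 0.0086, 0.1685]
orientation: [-0.135, 0.864, -0.479, 0.074]
ft_force: [-2.3, 4.9, 1.8]
finger_gap: 0.118
finger_force: 58.4
```

```bash
python3 -c "
from h import *
show()
"
```

```text
time 4.25
joint_pos [ 0.2214  0.4495  1.8468 -1.1804  1.1524 -0.9568]
eef_pos [0.491  0.0086 0.1685]
ft_force [-2.3132  4.8654  1.8132]
wrist_torque [ 0.622   0.1934 -0.0579]
finger_gap 0.11822552898136982
finger_force 58.41215908527374
```

```bash
cat >> h.py <<'E'
def E(th,): return 32+(2.09-th)/2.09*85
def chunk(t0,t1,n,off=0):
    """rows rel. to nominal pose at t0"""
    p0,r0=target(t0,E(t0));o=dict(eef_pos=p0,orientation=r0.as_quat())
    for t in np.linspace(t0,t1,n+1)[1:]: print('%.2f'%t,np.round(row(*target(t,E(t)),o),3).tolist())
E
python3 -c "
from h import *
chunk(2.09,1.75,8);chunk(1.75,1.35,8)"
```

```text
2.05 [-0.01, 0.0, 0.0, -0.0, -0.061, 0.011]
2.00 [-0.019, 0.0, 0.0, -0.0, -0.122, 0.025]
1.96 [-0.029, -0.0, 0.0, -0.0, -0.181, 0.042]
1.92 [-0.038, 0.0, 0.0, 0.0, -0.241, 0.061]
1.88 [-0.048, 0.0, 0.0, -0.0, -0.299, 0.083]
1.83 [-0.058, -0.0, -0.0, -0.0, -0.356, 0.107]
1.79 [-0.067, -0.0, 0.0, -0.0, -0.412, 0.134]
1.75 [-0.077, 0.0, -0.0, 0.0, -0.467, 0.163]
1.70 [-0.011, -0.0, -0.0, -0.0, -0.07, 0.021]
1.65 [-0.023, -0.0, 0.0, -0.0, -0.139, 0.046]
1.60 [-0.034, 0.0, -0.0, -0.0, -0.207, 0.074]
1.55 [-0.045, 0.0, 0.0, 0.0, -0.273, 0.106]
1.50 [-0.056, 0.0, 0.0, -0.0, -0.337, 0.141]
1.45 [-0.068, -0.0, 0.0, -0.0, -0.399, 0.18]
1.40 [-0.079, -0.0, 0.0, -0.0, -0.46, 0.221]
1.35 [-0.09, 0.0, 0.0, -0.0, -0.518, 0.266]
```

carry_out(
  steps=[
    [-0.01,0,0,0,-0.06,0.01,0],
    [-0.019,0,0,0,-0.12,0.025,0],
    [-0.029,0,0,0,-0.18,0.04,0],
    [-0.038,0,0,0,-0.24,0.06,0],
    [-0.048,0,0,0,-0.3,0.083,0],
    [-0.058,0,0,0,-0.356,0.107,0],
    [-0.067,0,0,0,-0.412,0.134,0],
    [-0.077,0,0,0,-0.467,0.163,0],
  ],
)

```text
time: 5.25
eef_pos: [0.5027, -0.028, 0.1988]
orientation: [-0.143, 0.916, -0.37, 0.056]
ft_force: [0.0, 2.8, -3.1]
finger_gap: 0.118
finger_force: 58.4
```

```bash
python3 -c "
from h import *
show();print(row(*target(1.75,E(1.75))))
"
```

```text
time 5.25
joint_pos [ 0.0547  0.3114  1.7958 -0.9037  1.0282 -1.3377]
eef_pos [ 0.5027 -0.028   0.1988]
ft_force [ 0.0193  2.8265 -3.0998]
wrist_torque [1.5684 0.3056 0.1313]
finger_gap 0.11846989113639315
finger_force 58.37014138698578
[ 0.001  -0.0002  0.0009 -0.0058 -0.0079 -0.0001]
```

carry_out(
  steps=[
    [-0.011,0,0,0,-0.07,0.021,0],
    [-0.023,0,0,0,-0.139,0.046,0],
    [-0.034,0,0,0,-0.207,0.074,0],
    [-0.045,0,0,0,-0.273,0.106,0],
    [-0.056,0,0,0,-0.337,0.141,0],
    [-0.068,0,0,0,-0.4,0.18,0],
    [-0.079,0,0,0,-0.46,0.221,0],
    [-0.09,0,0,0,-0.518,0.266,0],
  ],
)

```text
time: 6.25
eef_pos: [0.5197, -0.0816, 0.2162]
orientation: [-0.15, 0.959, -0.238, 0.036]
ft_force: [0.5, 1.0, -3.1]
finger_gap: 0.115
finger_force: 58.5
```

```bash
python3 -c "
from h import *
show();print(row(*target(1.35,E(1.35))));chunk(1.35,.95,8);chunk(.95,.6,9)
"
```

```text
time 6.25
joint_pos [-0.1754  0.2671  1.6811 -0.5095  1.0171 -1.822 ]
eef_pos [ 0.5197 -0.0816  0.2162]
ft_force [ 0.5396  1.0292 -3.077 ]
wrist_torque [0.7478 0.1607 0.0056]
finger_gap 0.11512811772676172
finger_force 58.49541664123535
[ 0.0002 -0.0007  0.0008 -0.0056 -0.0016 -0.0013]
1.30 [-0.011, 0.0, -0.0, -0.0, -0.067, 0.03]
1.25 [-0.023, 0.0, -0.0, 0.0, -0.133, 0.063]
1.20 [-0.034, -0.0, -0.0, 0.0, -0.196, 0.1]
1.15 [-0.045, 0.0, -0.0, 0.0, -0.258, 0.14]
1.10 [-0.056, 0.0, -0.0, -0.0, -0.318, 0.183]
1.05 [-0.068, -0.0, -0.0, 0.0, -0.375, 0.229]
1.00 [-0.079, -0.0, -0.0, -0.0, -0.43, 0.278]
0.95 [-0.09, -0.0, -0.0, -0.0, -0.483, 0.33]
0.91 [-0.009, -0.0, -0.0, 0.0, -0.049, 0.03]
0.87 [-0.018, -0.0, -0.0, 0.0, -0.097, 0.061]
0.83 [-0.026, 0.0, -0.0, 0.0, -0.144, 0.094]
0.79 [-0.035, 0.0, 0.0, 0.0, -0.189, 0.13]
0.76 [-0.044, -0.0, 0.0, 0.0, -0.233, 0.167]
0.72 [-0.053, 0.0, 0.0, 0.0, -0.276, 0.205]
0.68 [-0.062, 0.0, -0.0, 0.0, -0.317, 0.246]
0.64 [-0.07, 0.0, -0.0, 0.0, -0.356, 0.288]
0.60 [-0.079, -0.0, -0.0, 0.0, -0.394, 0.332]
```

```bash
sed -i 's/^def E.*/def E(th): return 62.1+(1.35-th)*32/' h.py; python3 -c "
from h import *
chunk(1.35,.95,8);chunk(.95,.6,9)
"
```

```text
1.30 [-0.009, -0.0, -0.0, -0.0, -0.068, 0.03]
1.25 [-0.018, -0.0, -0.0, 0.0, -0.135, 0.064]
1.20 [-0.027, -0.0, -0.0, -0.0, -0.201, 0.1]
1.15 [-0.036, -0.0, -0.0, -0.0, -0.264, 0.141]
1.10 [-0.044, 0.0, -0.0, -0.0, -0.325, 0.184]
1.05 [-0.053, 0.0, 0.0, 0.0, -0.384, 0.231]
1.00 [-0.062, -0.0, -0.0, -0.0, -0.44, 0.28]
0.95 [-0.071, 0.0, -0.0, -0.0, -0.494, 0.333]
0.91 [-0.007, -0.0, -0.0, -0.0, -0.048, 0.033]
0.87 [-0.014, -0.0, 0.0, 0.0, -0.096, 0.068]
0.83 [-0.021, 0.0, 0.0, 0.0, -0.141, 0.104]
0.79 [-0.028, -0.0, 0.0, -0.0, -0.186, 0.143]
0.76 [-0.035, -0.0, 0.0, 0.0, -0.228, 0.183]
0.72 [-0.041, -0.0, -0.0, -0.0, -0.27, 0.225]
0.68 [-0.048, -0.0, 0.0, 0.0, -0.309, 0.268]
0.64 [-0.055, -0.0, -0.0, 0.0, -0.347, 0.313]
0.60 [-0.062, -0.0, -0.0, 0.0, -0.383, 0.36]
```

carry_out(
  steps=[
    [-0.009,0,0,0,-0.068,0.03,0],
    [-0.018,0,0,0,-0.135,0.064,0],
    [-0.027,0,0,0,-0.2,0.1,0],
    [-0.036,0,0,0,-0.264,0.14,0],
    [-0.044,0,0,0,-0.325,0.184,0],
    [-0.053,0,0,0,-0.384,0.231,0],
    [-0.062,0,0,0,-0.44,0.28,0],
    [-0.071,0,0,0,-0.494,0.333,0],
  ],
)

```text
time: 7.25
eef_pos: [0.5377, -0.1381, 0.2097]
orientation: [-0.153, 0.98, -0.13, 0.019]
ft_force: [0.9, 0.9, -3.0]
finger_gap: 0.118
finger_force: 58.5
```

```bash
python3 -c "
from h import *
show();print(row(*target(.95,E(.95))))
"
```

```text
time 7.25
joint_pos [-0.367   0.3352  1.5487 -0.2315  1.1043 -2.1584]
eef_pos [ 0.5377 -0.1381  0.2097]
ft_force [ 0.863   0.8544 -2.9904]
wrist_torque [0.6223 0.0262 0.0813]
finger_gap 0.11829978296502815
finger_force 58.54706168174744
[ 0.0001 -0.0009  0.0006 -0.0055 -0.0004 -0.0035]
```

carry_out(
  steps=[
    [-0.007,0,0,0,-0.048,0.033,0],
    [-0.014,0,0,0,-0.096,0.068,0],
    [-0.021,0,0,0,-0.141,0.104,0],
    [-0.028,0,0,0,-0.186,0.143,0],
    [-0.035,0,0,0,-0.228,0.183,0],
    [-0.041,0,0,0,-0.27,0.225,0],
    [-0.048,0,0,0,-0.309,0.268,0],
    [-0.055,0,0,0,-0.347,0.313,0],
    [-0.062,0,0,0,-0.383,0.36,0],
  ],
)

```text
time: 8.38
eef_pos: [0.5518, -0.1823, 0.1848]
orientation: [-0.154, 0.988, -0.034, 0.004]
ft_force: [-1.1, 3.8, -8.5]
finger_gap: 0.111
finger_force: 58.4
```

```bash
python3 -c "
from h import *
show();print(row(*target(.6,E(.6))));chunk(.6,.3,10);chunk(.3,.12,9)
"
```

```text
time 8.375
joint_pos [-0.4985  0.4534  1.4217 -0.0526  1.22   -2.3615]
eef_pos [ 0.5518 -0.1823  0.1848]
ft_force [-1.058   3.8083 -8.4836]
wrist_torque [ 0.9984  0.3305 -0.0696]
finger_gap 0.11103070717925305
finger_force 58.39715838432312
[ 0.     -0.001   0.0005 -0.005   0.0004 -0.0048]
0.57 [-0.005, 0.0, 0.0, -0.0, -0.033, 0.031]
0.54 [-0.011, 0.0, 0.0, 0.0, -0.065, 0.063]
0.51 [-0.016, 0.0, 0.0, 0.0, -0.097, 0.096]
0.48 [-0.021, 0.0, 0.0, -0.0, -0.127, 0.13]
0.45 [-0.027, 0.0, 0.0, -0.0, -0.156, 0.165]
0.42 [-0.032, -0.0, 0.0, 0.0, -0.184, 0.201]
0.39 [-0.037, -0.0, 0.0, -0.0, -0.211, 0.238]
0.36 [-0.043, 0.0, 0.0, 0.0, -0.237, 0.276]
0.33 [-0.048, -0.0, 0.0, 0.0, -0.262, 0.314]
0.30 [-0.053, -0.0, -0.0, 0.0, -0.285, 0.353]
0.28 [-0.004, 0.0, 0.0, -0.0, -0.019, 0.024]
0.26 [-0.007, -0.0, 0.0, -0.0, -0.038, 0.048]
0.24 [-0.011, -0.0, 0.0, -0.0, -0.056, 0.072]
0.22 [-0.014, -0.0, 0.0, -0.0, -0.074, 0.097]
0.20 [-0.018, -0.0, 0.0, -0.0, -0.091, 0.122]
0.18 [-0.021, 0.0, 0.0, -0.0, -0.108, 0.148]
0.16 [-0.025, -0.0, 0.0, -0.0, -0.125, 0.174]
0.14 [-0.028, -0.0, 0.0, -0.0, -0.14, 0.2]
0.12 [-0.032, -0.0, 0.0, 0.0, -0.156, 0.226]
```

carry_out(
  steps=[
    [-0.005,0,0,0,-0.033,0.031,0],
    [-0.011,0,0,0,-0.065,0.063,0],
    [-0.016,0,0,0,-0.097,0.096,0],
    [-0.021,0,0,0,-0.127,0.13,0],
    [-0.027,0,0,0,-0.156,0.165,0],
    [-0.032,0,0,0,-0.184,0.2,0],
    [-0.037,0,0,0,-0.211,0.238,0],
    [-0.043,0,0,0,-0.237,0.276,0],
    [-0.048,0,0,0,-0.262,0.314,0],
    [-0.053,0,0,0,-0.285,0.353,0],
  ],
)

```text
time: 9.62
eef_pos: [0.561, -0.2114, 0.1517]
orientation: [-0.154, 0.987, 0.048, -0.009]
ft_force: [-2.7, 6.3, -9.4]
finger_gap: 0.116
finger_force: 58.4
```

carry_out(
  steps=[
    [-0.004,0,0,0,-0.019,0.024,0],
    [-0.007,0,0,0,-0.038,0.048,0],
    [-0.011,0,0,0,-0.056,0.072,0],
    [-0.014,0,0,0,-0.074,0.097,0],
    [-0.018,0,0,0,-0.091,0.122,0],
    [-0.021,0,0,0,-0.108,0.148,0],
    [-0.025,0,0,0,-0.125,0.174,0],
    [-0.025,0,0,0,-0.125,0.174,0],
  ],
)

```text
time: 10.62
eef_pos: [0.5642, -0.2212, 0.1331]
orientation: [-0.153, 0.984, 0.087, -0.015]
ft_force: [-4.1, 7.9, -7.7]
finger_gap: 0.115
finger_force: 58.5
```

```bash
python3 -c "
from h import *
show();print(row(*target(.16,E(.16))));chunk(.16,-.04,10)
import cv2
cv2.imwrite('pics/c4.png',cv2.cvtColor(cv2.resize(camera('side')[180:360,150:350],(800,600)),cv2.COLOR_RGB2BGR))
"
```

```text
time 10.625
joint_pos [-0.6117  0.6429  1.2649  0.1064  1.3792 -2.5196]
eef_pos [ 0.5642 -0.2212  0.1331]
ft_force [-4.0575  7.8914 -7.6952]
wrist_torque [ 1.3461  0.5541 -0.0091]
finger_gap 0.11492910408302542
finger_force 58.54521989822388
[ 0.0001 -0.0012  0.0004 -0.0044 -0.0054 -0.0054]
0.14 [-0.004, -0.0, 0.0, 0.0, -0.018, 0.025]
0.12 [-0.007, -0.0, -0.0, 0.0, -0.035, 0.05]
0.10 [-0.011, 0.0, 0.0, 0.0, -0.052, 0.076]
0.08 [-0.014, 0.0, 0.0, 0.0, -0.068, 0.102]
0.06 [-0.018, -0.0, -0.0, 0.0, -0.084, 0.128]
0.04 [-0.021, 0.0, 0.0, 0.0, -0.099, 0.155]
0.02 [-0.025, 0.0, -0.0, 0.0, -0.114, 0.182]
0.00 [-0.028, 0.0, 0.0, 0.0, -0.128, 0.209]
-0.02 [-0.032, 0.0, -0.0, 0.0, -0.141, 0.237]
-0.04 [-0.036, -0.0, 0.0, -0.0, -0.154, 0.265]
```

View pics/c4.png

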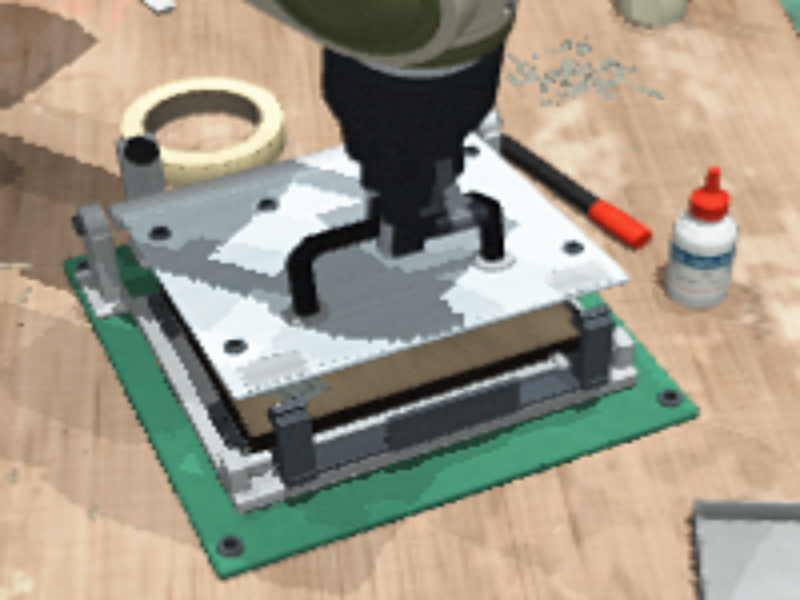

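carry_out(
  steps=[
    [-0.002,0,0,0,-0.005,0.012,0],
    [-0.004,0,0,0,-0.01,0.025,0],
    [-0.005,0,0,0,-0.018,0.037,0],
    [-0.007,0,0,0,-0.026,0.05,0],
    [-0.009,0,0,0,-0.034,0.063,0],
    [-0.011,0,0,0,-0.042,0.076,0],
    [-0.011,0,0,0,-0.042,0.076,0],
  ],
)

```text
time: 11.55
eef_pos: [0.5653, -0.2247, 0.1253]
orientation: [-0.153, 0.983, 0.103, -0.018]
ft_force: [-2.6, 5.5, -6.9]
finger_gap: 0.114
finger_force: 58.6
```

carry_out(
  steps=[
    [-0.001,0,0,0,-0.008,0.013,0],
    [-0.003,0,0,0,-0.016,0.026,0],
    [-0.003,0,0,0,-0.016,0.026,0],
  ],
)

```text
time: 11.92
eef_pos: [0.5655, -0.2254, 0.1233]
orientation: [-0.153, 0.982, 0.108, -0.018]
ft_force: [-5.1, 7.5, -1.2]
finger_gap: 0.115
finger_force: 59.0
```

carry_out(
  steps=[
    [-0.001,0,0,0,-0.008,0.013,0],
    [-0.003,0,0,0,-0.016,0.026,0],
    [-0.003,0,0,0,-0.016,0.026,0],
  ],
)

```text
time: 12.3
eef_pos: [0.5658, -0.2263, 0.1208]
orientation: [-0.153, 0.982, 0.113, -0.019]
ft_force: [-6.0, 7.9, 0.3]
finger_gap: 0.117
finger_force: 59.2
```

carry_out(
  steps=[
    [-0.001,0,0,0,-0.006,0.013,0],
    [-0.003,0,0,0,-0.012,0.026,0],
    [-0.003,0,0,0,-0.012,0.026,0],
  ],
)

```text
time: 12.68
eef_pos: [0.5661, -0.2271, 0.1185]
orientation: [-0.153, 0.981, 0.117, -0.019]
ft_force: [-6.9, 7.8, 3.5]
finger_gap: 0.115
finger_force: 59.5
```

carry_out(
  steps=[
    [-0.001,0,0,0,-0.006,0.013,0],
    [-0.003,0,0,0,-0.012,0.026,0],
    [-0.003,0,0,0,-0.012,0.026,0],
  ],
)

```text
time: 13.05
eef_pos: [0.5664, -0.2281, 0.1152]
orientation: [-0.153, 0.981, 0.121, -0.02]
ft_force: [-4.9, 4.0, -0.5]
finger_gap: 0.112
finger_force: 60.4
```

carry_out(
  steps=[
    [-0.001,0,0,0,-0.006,0.013,0],
    [-0.003,0,0,0,-0.01,0.02,0],
    [-0.003,0,0,0,-0.01,0.02,0],
  ],
)

```text
time: 13.42
eef_pos: [0.5666, -0.2287, 0.113]
orientation: [-0.153, 0.98, 0.126, -0.021]
ft_force: [-4.6, 3.3, -1.0]
finger_gap: 0.114
finger_force: 60.4
```

carry_out(
  steps=[
    [-0.001,0,0,0,-0.006,0.01,0],
    [-0.003,0,0,0,-0.01,0.02,0],
    [-0.003,0,0,0,-0.01,0.02,0],
  ],
)

```text
time: 13.8
eef_pos: [0.5668, -0.2295, 0.1104]
orientation: [-0.152, 0.98, 0.13, -0.021]
ft_force: [-2.4, 0.6, -3.0]
finger_gap: 0.117
finger_force: 60.3
```

```bash
python3 -c "
from h import *
show()
import cv2
cv2.imwrite('pics/c5.png',cv2.cvtColor(cv2.resize(camera('side')[250:330,190:310],(780,520),interpolation=cv2.INTER_CUBIC),cv2.COLOR_RGB2BGR))
"
```

```text
time 13.8
joint_pos [-0.6403  0.7142  1.2154  0.1524  1.4307 -2.5577]
eef_pos [ 0.5668 -0.2295  0.1104]
ft_force [-2.3927  0.6213 -3.0478]
wrist_torque [0.2276 0.2516 0.067 ]
finger_gap 0.11704388820887204
finger_force 60.28212368488312
```

View pics/c5.png

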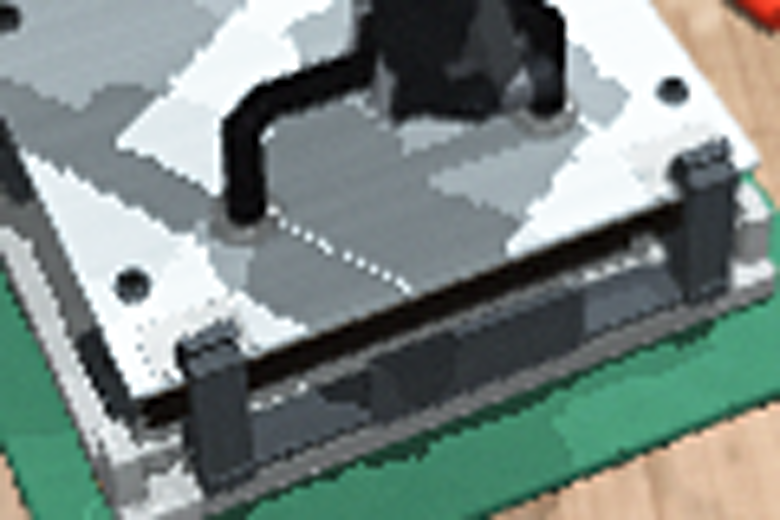

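The hooks at crop (210,345) and (705,160) now stand above the plate's edge; the leaf still hangs on the gripper. I'll lower it the rest of the way onto the die.

carry_out(
  steps=[
    [-0.001,0,0,0,-0.006,0.01,0],
    [-0.002,0,0,0,-0.01,0.02,0],
    [-0.002,0,0,0,-0.01,0.02,0],
  ],
)

```text
time: 14.22
eef_pos: [0.567, -0.2298, 0.1089]
orientation: [-0.152, 0.979, 0.133, -0.021]
ft_force: [-3.0, -1.4, 5.4]
finger_gap: 0.111
finger_force: 61.2
```

carry_out(
  steps=[
    [0,0,0,0,-0.004,0.008,0],
    [0,0,0,0,-0.004,0.008,0],
  ],
)

```text
time: 14.48
eef_pos: [0.567, -0.2299, 0.1088]
orientation: [-0.152, 0.979, 0.133, -0.021]
ft_force: [-5.1, -0.1, 11.5]
finger_gap: 0.11
finger_force: 61.8
```

carry_out(
  steps=[
    [0,0,0,0,-0.004,0.007,0],
    [0,0,0,0,-0.004,0.007,0],
  ],
)

```text
time: 14.72
eef_pos: [0.567, -0.2299, 0.1087]
orientation: [-0.152, 0.979, 0.133, -0.021]
ft_force: [-7.4, 0.1, 15.9]
finger_gap: 0.118
finger_force: 62.2
```

carry_out(
  steps=[
    [0,0,0,0.003,0,-0.008,0],
    [0,0,0,0.003,0,-0.008,0],
    [0,0,0,0.003,0,-0.008,0],
  ],
)

```text
time: 15.1
eef_pos: [0.567, -0.2299, 0.1088]
orientation: [-0.152, 0.979, 0.133, -0.021]
ft_force: [-3.6, 0.2, 11.6]
finger_gap: 0.113
finger_force: 61.4
```

```bash
python3 -c "
from h import *
import cv2
cv2.imwrite('pics/c6.png',cv2.cvtColor(cv2.resize(camera('side')[250:330,190:310],(780,520),interpolation=cv2.INTER_CUBIC),cv2.COLOR_RGB2BGR))
"
```

View pics/c6.png

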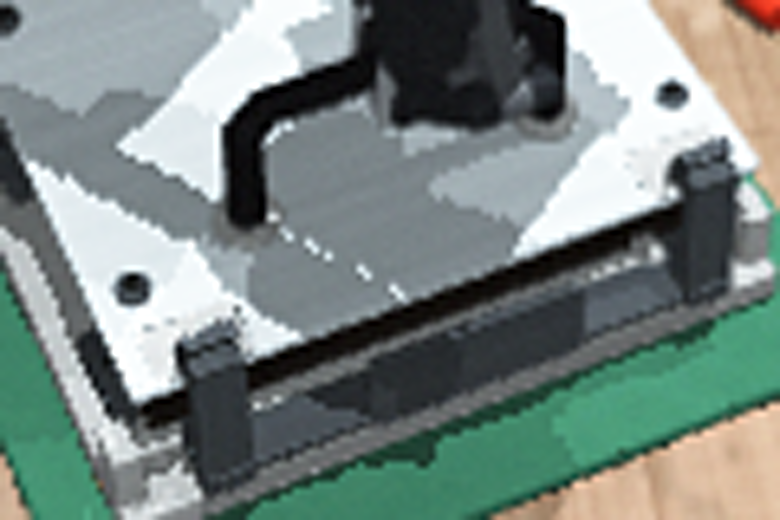

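carry_out(
  steps=[
    [0,0,0,0,0,-0.007,0],
    [0,0,0,0,0,-0.007,0],
    [0,0,0,0,0,-0.007,0],
    [0,0,0,0,0,-0.007,0.15],
    [0,0,0,0,0,-0.007,0.25],
    [0,0,0,0,0,-0.007,0.35],
    [0,0,0,0,0,-0.007,0.4],
    [0,0,0,0,0,-0.007,0.4],
  ],
)

```text
time: 16.15
eef_pos: [0.5666, -0.2298, 0.1073]
orientation: [-0.152, 0.979, 0.134, -0.022]
ft_force: [-0.2, 0.3, -0.1]
finger_gap: 0.403
finger_force: 0.0
```

carry_out(
  steps=[
    [0,0,0,0,0,-0.1,0.4],
    [0,0,0,0,0,-0.3,0.4],
    [0,0,0,0,0,-0.6,0.4],
    [0,0,0,0,0,-1,0.4],
    [0,0,0,0,0,-1,0.4],
    [0,0,0,0,0,-1,0.4],
  ],
)

```text
time: 16.9
eef_pos: [0.5748, -0.2552, 0.2033]
orientation: [-0.152, 0.979, 0.134, -0.022]
ft_force: [-0.1, 0.4, -0.4]
finger_gap: 0.404
finger_force: 0.0
```

```bash
python3 -c "
from h import *
show()
import cv2
cv2.imwrite('pics/c7.png',cv2.cvtColor(cv2.resize(camera('side')[180:360,150:350],(800,600)),cv2.COLOR_RGB2BGR))
"
```

```text
time 16.9
joint_pos [-0.6657  0.6865  1.0179  0.15    1.6652 -2.5479]
eef_pos [ 0.5748 -0.2552  0.2033]
ft_force [-0.0876  0.3773 -0.4323]
wrist_torque [-0.1172 -0.0594 -0.0306]
finger_gap 0.40364596866791486
finger_force 0.0
```

View pics/c7.png

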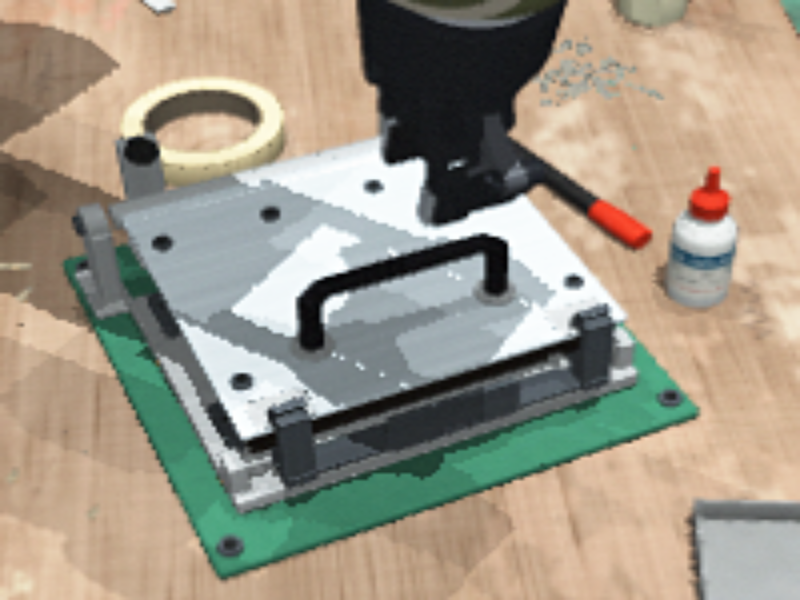

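The leaf lies shut. The hooks at (290,410) and (595,315) are over its edge, in the same place as when the catch was untouched. The tape, pen and bottle have not moved, and the gripper is clear.

```bash
python3 -c "
from plant import *
print(job_done())"
```

```text
the job is handed in; nothing more can be done
None
```

The job is handed in at about 17 s: the leaf was swung over and lowered onto the die, pressed at about 16 N at most at the readings taken, and released once the picture showed both hooks over its edge; I did not pull up on it to test the catch.

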